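# Slide the heavy punch tote into its parking bay

### The job

Push the heavy wooden tote of steel punches gently across the bench, low near its base so that it slides flat without tipping, into the three-sided wooden bay, square and fully home against the bay's back stop, then leave it there. Push only from the outside with the fingers: do not reach into it, do not pinch or lift it, and keep off its upright carrying board. Leave the bottle, the pot and the jar nearby where they stand.

Things in the scene. Friction and masses are not known exactly. Their poses are not given: they have to be found in the camera images.
- tote: open plywood box with steel punches lying in it, 84 mm (its x) by 140 mm (its y), flat upright outer walls 45 mm high, 6 mm thick; 0.6 to 0.95 kg, loose, friction on the bench 0.5 to 0.75; pushed by its walls it slides, pushed above about 55 mm it may tip. Origin: centre of underside, z up. x crosses the long walls and at the start points away from the robot within 0.3 rad
- tote_board: the tote's upright carrying board, fixed to it in the middle: 10 mm thick (x), 64 mm wide (y), rising to 141 mm above the bench, with a hand slot near the top. Its origin and axes are those of the tote. It stands 37 mm in from the outer long faces and 38 mm in from the end faces. Not to be pushed.
- bay: three fixed dark wooden rails 16 mm high and wide, no floor, mouth towards the robot. Origin: on the bench, where the parked tote's origin lies. x points from mouth to back stop (within 0.22 rad of away from the robot), y along the stop. Inner faces: stop at x = +43 mm; side rails at y = +-82 mm (12 mm play each side) back to x = -26 mm, then flared outwards to the mouth at x = -56 mm
- oil_bottle: bystander: squeeze bottle with a thin spout, 42 mm across, 126 mm high, to the left of the work; origin at the centre of its underside
- brass_pot: bystander: small lidded brass pot, 30 mm across, 44 mm high, to the right of the work; origin at the centre of its underside
- solvent_jar: bystander: glass jar with a black lid, 68 mm across, 88 mm high, to the right of the bay; origin at the centre of its underside

How it is judged:
By the outcome, as a careful person would: the job done as asked, in the order asked, and still so for the second after the job is handed in, with the robot touching nothing.
It also fails if it takes over 67 s, if anything falls off the work surface, if the arm or the gripper's body presses on something with over 40 N, if the wrist force passes 120 N, or if a joint passes its speed limit or range.

### The arm

A 6-joint arm with a two-finger parallel gripper is mounted at the origin on a cart in front of the work surface, level with it; the furniture and walls round the work are solid. World frame = base frame: x ahead of the robot, y to its left, z up, the work surface at z = 0. Lengths are in m, angles in degrees, forces in N, time in s.
With the tool pointing down it reaches from about 0.4 to 0.825 m from the base axis. Payload 7 kg.
Tool frame: the origin (TCP) lies between the finger pads; the fingertips stand r.tcp_to_tips ahead of it and the grasp point (between the pads) lies 11 mm behind it (r.tcp_to_tips is the distance from the TCP to the fingertips, in m); z points along the fingers, y is the direction in which the jaws open and shut (so a half turn about z gives the same grasp; the last joint's range is limited). The gripper opens to 88 mm and grips with 3 to 60 N. Pads are 19 mm wide; open, the fingers measure 130 mm over their backs; the gripper's body (78 mm by 193 mm) begins 47 mm behind the grasp point.
Start: joints at [-60.384, 20.546, 0.682, 0, -70.136, -16.507], TCP at [0.153, -0.657, 0.205] pointing down, gripper open.
Joint ranges: [-176.03, 176.03], [-82.01, 121.73], [-58.28, 71.71], [-173.87, 95.51], [-174.79, -0.11], [-173.66, 173.66]. Speed limits (degrees/s): [136.94, 136.94, 172.46, 180, 180, 180].

### API

Orientations are given as [roll, pitch, yaw] about the fixed x, y, z axes, in that order (R = Rz(yaw) Ry(pitch) Rx(roll)).
In Python, from plant import r, vision, nets gives the robot as it stands.
- The arm moves only by the tool move_arm, never from a script. Its arguments are lists of equal length, an entry for each row: "fingers": the opening, from 0 (shut) to 1 (fully open); "xyz": the shift along the tool's x, y, z normalised to -1 to 1, where 1 is 80 mm, a list of three; "roll": the turn about the tool's z normalised to -1 to 1, where 1 is 180 degrees. A call has 1 to 5 rows; each row is the pose to reach, as a shift and turn from the pose measured when the call began, along the tool's axes at that moment, turning the shorter way round; what a row does not reach only later rows make up. A row lasts 1/10 s, in which the tool goes at most 50 mm and 8.59 degrees, less where a joint would pass 70% of its speed; a pose out of reach is approached as far as the arm can. A call with a number of a shift or a turn outside -1 to 1 is refused whole. A call with a gripper value outside its range is refused whole. The fingers move at their own pace and stop on an object; "newtons" is the grip in N (left out, the last holds). Time passes only in rows, so rows that repeat a pose let the fingers close. It gives the time, the measured TCP pose, the force and the opening at its end, in the units of the state.
- r.get_state(): the state, without advancing time (a new reading comes with each control period).
- vision.capture(name): name is "scene" or "top" or "wrist"; returns a dict with "color" (384x512x3 uint8, red, green, blue), "range_z" (384x512 float32, m along the optical axis (not along the pixel's ray), 0 where there is no reading), "fx", "fy", "cx", "cy" (pixels), "k1" (the pictures are not rectified: a ray, as slopes to the right and down, at radius r is drawn at 1 + k1 r^2 times it, then the intrinsics apply), "rvec" (rotation vector, rad) and "tvec" (3), from world to camera coordinates, as OpenCV has them. Camera axes: x right, y down, z forward; pixel columns grow to the right and rows downward; lengths in m; the calibration is good to about 2 mm. A picture is of the moment at which its call begins.
- r.close_job(): hands the job in, once; it reports no verdict.
Trained networks look in the newest picture that a camera, given by its name, has taken for a name from the list of things; names that differ only in an ending like _2 or _b are one class to them, and where a whole thing is asked for, a point or a joint stands for the part that bears it (a point fixed in the world has none). Each returns a list of dicts, best first, with "confidence" (0 to 1); they miss things now and then, are a little off and sometimes report something else, mostly with a low value. They report only what shows in the picture. A call takes as long as a camera call.
- nets.recognise(camera, thing): "bbox" ([left, top, width, height] in pixels, round what is visible of it).
The state is a dict: "time_s": time; "joints": joint angles; "qd": joint speeds; "joint_torque": joint torques, N m; "tcp_pos": TCP position; "eef_rot": TCP orientation; "contact_force": force on the tool from outside, world axes, zero at the start; "moment": the same for the moment, N m; "gripper_width": finger opening in m.
Only numpy, scipy, OpenCV 4.12 (cv2) and the standard library are available. Lean on these libraries where they do the work, as an engineer would, in place of code of your own. Each camera call takes 0.05 s, during which the arm holds its last target. There are 200 camera calls.

## Working session

There is one attempt and no reset: what is moved stays moved. The work goes in short steps, Python scripts to look and compute and a tool call to move; the robot and the scene stay as the last step left them, time stands still between calls to the robot, and variables do not carry over. Pictures are saved under pics/ and viewed, about 8 in all and at most 12, crops included, and the job is handed in when it is done.

Besides the shell and the picture viewer there is one more tool, called after ">>>" by a JSON object that holds its "op" and its "data", one argument or row to a line. move_arm: Moves the arm, as the interface text tells. Scaled input: -1 to 1 covers 80 mm each way for a shift and 180 degrees each way for a turn. Its arguments: {"type":"object","properties":{"fingers":{"type":"array"},"xyz":{"type":"array"},"roll":{"type":"array"},"newtons":{"type":"number"}},"required":["fingers","xyz","roll"]}

```bash
ls; mkdir -p pics; cat > h.py <<'E'
import numpy as np, cv2
from plant import r, vision, nets
def cap(n):
    return vision.capture(n)
def world(c):
    h,w=c["range_z"].shape
    u,v=np.meshgrid(np.arange(w),np.arange(h))
    K=np.array([[c["fx"],0,c["cx"]],[0,c["fy"],c["cy"]],[0,0,1]],float)
    p=cv2.undistortPoints(np.stack([u,v],-1).reshape(-1,1,2).astype(np.float64),K,np.array([c["k1"],0,0,0,0.])).reshape(h,w,2)
    z=c["range_z"][...,None]
    P=np.concatenate([p*z,z],-1)
    R=cv2.Rodrigues(np.array(c["rvec"],float))[0]
    W=(P-np.array(c["tvec"]).ravel())@R
    W[c["range_z"]<=0]=np.nan
    return W
E
python3 - <<'E'
from h import *
ims=[]
for n in("scene","top"):
    c=cap(n);np.savez("pics/"+n+"0.npz",W=world(c),**c)
    ims.append(cv2.cvtColor(c["color"],cv2.COLOR_RGB2BGR))
    W=world(c)
    for t in("tote","bay","oil_bottle","brass_pot","solvent_jar","tote_board"):
        for d in nets.recognise(n,t)[:2]:
            l,tp,w,h=d["bbox"];print(n,t,d["bbox"],round(d["confidence"],2),np.nanmedian(W[int(tp):int(tp+h),int(l):int(l+w)].reshape(-1,3),0).round(3))
cv2.imwrite("pics/a.png",ims[0]);cv2.imwrite("pics/b.png",ims[1])
print(r.tcp_to_tips,r.get_state())
E
```

```text
pics
scene tote [226.8, 163.0, 84.4, 83.9] 0.6 [0.425 0.278 0.016]
scene tote [208.5, 169.6, 89.3, 30.4] 0.17 [0.6   0.278 0.008]
scene bay [206.7, 166.4, 92.0, 35.7] 0.62 [0.599 0.279 0.008]
scene oil_bottle [110.8, 182.2, 21.2, 53.6] 0.58 [0.513 0.566 0.04 ]
scene brass_pot [350.6, 171.8, 13.7, 16.8] 0.47 [0.501 0.002 0.018]
scene tote_board [227.3, 162.9, 81.4, 82.7] 0.74 [0.425 0.279 0.018]
scene tote_board [250.0, 165.0, 38.0, 55.3] 0.56 [0.424 0.285 0.055]
top tote [214.5, 222.9, 54.0, 31.2] 0.71 [0.423 0.295 0.016]
top bay [220.6, 144.9, 76.4, 51.7] 0.93 [0.618 0.246 0.   ]
top oil_bottle [134.3, 192.8, 20.4, 16.4] 0.72 [0.524 0.563 0.062]
top brass_pot [337.9, 206.9, 14.9, 10.3] 0.58 [0.497 0.001 0.024]
top solvent_jar [318.3, 167.4, 33.2, 24.1] 0.56 [0.586 0.039 0.084]
top tote_board [230.0, 232.7, 21.6, 6.3] 0.59 [0.431 0.297 0.095]
0.008 {'time_s': 0.7, 'joints': array([-6.03826412e+01,  2.05449800e+01,  6.81294656e-01, -4.45668209e-04,
       -7.01362446e+01, -1.65073372e+01]), 'qd': array([ 0.08848603,  0.10069812,  0.0113547 , -0.02005181, -0.04671136,
       -0.07277999]), 'joint_torque': array([-9.94781294e-04, -5.82158875e+01,  2.93250203e+01,  7.00105548e+00,
        1.25929574e-02,  2.07601386e-05]), 'tcp_pos': array([ 0.15308437, -0.65737917,  0.20537038]), 'eef_rot': array([ 1.79999948e+02,  4.21767523e-04, -1.66890130e+02]), 'contact_force': array([0.10696971, 0.0518137 , 0.54684725]), 'moment': array([ 0.00115283, -0.02223857, -0.03375176]), 'gripper_width': 0.08808952304879225}
```

```bash
python3 - <<'E'
import cv2,numpy as np
a=cv2.imread("pics/a.png");b=cv2.imread("pics/b.png")
A=cv2.resize(a[130:280,80:400],(800,375));B=cv2.resize(b[130:270,120:380],(400,215))
B=cv2.resize(b[130:270,120:380],None,fx=3,fy=3);cv2.imwrite("pics/b1.png",B)
cv2.imwrite("pics/a1.png",A)
for n in("scene","top"):
    W=np.load(f"pics/{n}0.npz")["W"];
    x,y,z=W[...,0],W[...,1],W[...,2]
    m=(z>.038)&(z<.052)&(abs(x-.43)<.13)&(abs(y-.29)<.13)
    p=W[m][:,:2];print(n,m.sum(),cv2.minAreaRect((p*1000).astype(np.float32)),np.median(W[m][:,2]))
    m=(z>.06)&(z<.15)&(abs(x-.43)<.08)&(abs(y-.29)<.1)
    p=W[m][:,:2];print(n,m.sum(),cv2.minAreaRect((p*1000).astype(np.float32)))
    m=(z>.010)&(z<.02)&(x>.52)&(x<.72)&(abs(y-.26)<.14)
    p=W[m][:,:2];print(n,'bay',m.sum(),cv2.minAreaRect((p*1000).astype(np.float32)),np.median(W[m][:,2]))
E
```

```text
scene 813 ((426.6759033203125, 296.28411865234375), (141.22518920898438, 87.52053833007812), 87.63015747070312) 0.04399180207870762
scene 1005 ((426.4012145996094, 296.55517578125), (65.12808990478516, 12.09504508972168), 87.2900161743164)
scene bay 563 ((642.0477294921875, 234.0286102294922), (223.53953552246094, 178.89114379882812), 80.23983764648438) 0.015799231009307097
top 345 ((426.49609375, 296.1357421875), (140.59774780273438, 84.15352630615234), 87.36839294433594) 0.04379610021478217
top 118 ((426.72186279296875, 296.93768310546875), (61.99248123168945, 9.993124008178711), 87.40686798095703)
top bay 765 ((638.8831787109375, 235.056884765625), (221.86181640625, 169.80335998535156), 80.50617980957031) 0.01517801857175789
```

View pics/b1.png

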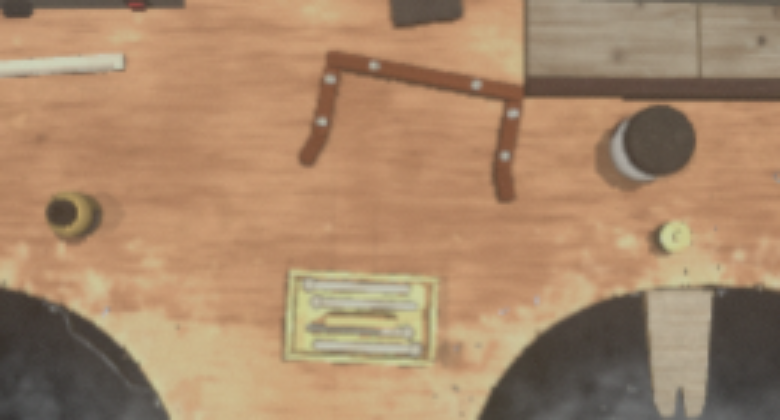

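View pics/a1.png

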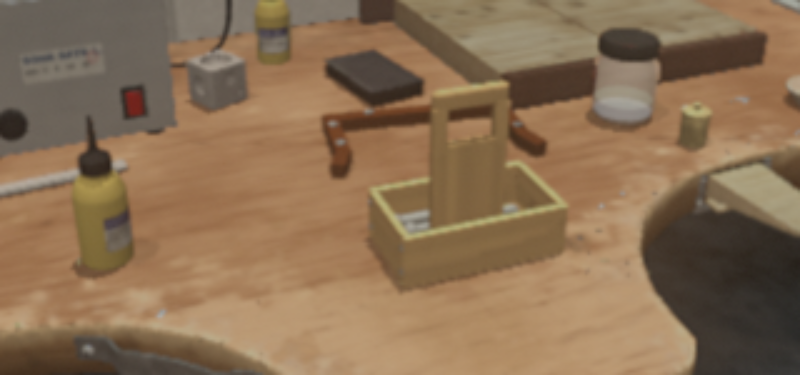

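```bash
cat > bay.py <<'E'
from h import *
from scipy.optimize import least_squares
def fitbay(Ws,g=(.62,.25,-.17)):
    P=[]
    for W,col in Ws:
        x,y,z=W[...,0],W[...,1],W[...,2]
        R,G,B=[col[...,i].astype(int) for i in range(3)]
        m=(z>.010)&(z<.022)&(x>.52)&(x<.72)&(abs(y-.25)<.13)&(R<170)&(R-B>25)
        P.append(W[m][:,:2])
    P=np.vstack(P)
    def res(q,full=False):
        c,s=np.cos(q[2]),np.sin(q[2]);d=P-q[:2]
        X=d[:,0]*c+d[:,1]*s;Y=-d[:,0]*s+d[:,1]*c
        def rect(x0,x1,y0,y1): # distance to rail outline
            dx=np.maximum(abs(X-(x0+x1)/2)-(x1-x0)/2,0);dy=np.maximum(abs(Y-(y0+y1)/2)-(y1-y0)/2,0);return np.hypot(dx,dy)
        # centre lines
        D=[np.hypot(X-.051,np.maximum(abs(Y)-.09,0))]+[np.hypot(abs(Y)-.09,np.maximum(abs(X-.0125)-.0385,0))]
        D=np.min(D,0)
        D[(X<-.026)&(X>-.06)]=0
        return D if not full else (X,Y,D)
    f=least_squares(res,g,loss="soft_l1",f_scale=.004)
    D=res(f.x)
    return f.x,len(P),np.median(D[D>0]),(D>.012).mean()
E
python3 - <<'E'
from bay import *
Ws=[]
for n in("scene","top"):
    a=np.load(f"pics/{n}0.npz");Ws.append((a["W"],a["color"]))
    q=fitbay(Ws[-1:]);print(n,q[0][:2].round(4),np.degrees(q[0][2]).round(2),q[1:])
q=fitbay(Ws)[0];print(q,np.degrees(q[2]))
c=cap("wrist");R=cv2.Rodrigues(np.array(c["rvec"],float))[0];p=-R.T@np.ravel(c["tvec"])
s=r.get_state();y=np.radians(s["eef_rot"][2])
ex=np.array([np.cos(y),np.sin(y),0]);ey=np.array([np.sin(y),-np.cos(y),0])
d=p-s["tcp_pos"];print("cam in tool",d@ex,d@ey,-d[2])
E
```

```text
scene [0.6069 0.2459] -10.07 (491, np.float64(0.003962514391739745), np.float64(0.0835030549898167))
top [0.6104 0.2456] -9.73 (740, np.float64(0.004317781490727611), np.float64(0.05405405405405406))
[ 0.6091315   0.24566275 -0.16642255] -9.53530952466898
cam in tool 0.08063654578781221 -0.0007669922110370153 -0.1795143520514306
```

>>> {"op": "move_arm", "data": {
  "fingers": [1, 1, 1, 1],
  "xyz": [
    [-0.3, 0.25, 0],
    [-0.65, 0.55, 0],
    [-0.95, 0.8, 0],
    [-0.95, 0.8, 0]
  ],
  "roll": [0.03, 0.06, 0.087, 0.087]
}}

```text
time_s: 1.15
tcp_pos: [0.2144, -0.5756, 0.206]
eef_rot: [-180.0, 0.1, 177.4]
contact_force: [0.4, -1.0, 0.4]
gripper_width: 0.0876
```

>>> {"op": "move_arm", "data": {
  "fingers": [1, 1, 1],
  "xyz": [
    [-0.4, 0.5, 0],
    [-0.8, 1, 0],
    [-0.8, 1, 0]
  ],
  "roll": [0, 0, 0]
}}

```text
time_s: 1.45
tcp_pos: [0.2843, -0.4961, 0.2066]
eef_rot: [-180.0, 0.1, 177.6]
contact_force: [0.5, -0.4, 0.2]
gripper_width: 0.0875
```

>>> {"op": "move_arm", "data": {
  "fingers": [1, 1, 1],
  "xyz": [
    [-0.5, 0.5, 0],
    [-1, 1, 0],
    [-1, 1, 0]
  ],
  "roll": [0, 0, 0]
}}

```text
time_s: 1.75
tcp_pos: [0.3698, -0.4177, 0.2071]
eef_rot: [-180.0, 0.2, 177.8]
contact_force: [-1.1, 0.0, 0.7]
gripper_width: 0.0876
```

>>> {"op": "move_arm", "data": {
  "fingers": [1, 1, 1],
  "xyz": [
    [-0.5, 0.5, 0],
    [-1, 1, 0],
    [-1, 1, 0]
  ],
  "roll": [0, 0, 0]
}}

```text
time_s: 2.05
tcp_pos: [0.4555, -0.339, 0.2075]
eef_rot: [-179.9, 0.2, 177.9]
contact_force: [0.2, -1.0, -0.2]
gripper_width: 0.0874
```

>>> {"op": "move_arm", "data": {
  "fingers": [1, 1, 1],
  "xyz": [
    [-0.1, 0.5, 0],
    [-0.2, 1, 0],
    [-0.2, 1, 0]
  ],
  "roll": [0, 0, 0]
}}

```text
time_s: 2.35
tcp_pos: [0.4753, -0.257, 0.2077]
eef_rot: [-180.0, 0.3, 178.1]
contact_force: [0.2, -1.0, -0.1]
gripper_width: 0.0878
```

>>> {"op": "move_arm", "data": {
  "fingers": [1, 1, 1],
  "xyz": [
    [0, 0.5, 0],
    [0, 1, 0],
    [0, 1, 0]
  ],
  "roll": [0, 0, 0]
}}

```text
time_s: 2.65
tcp_pos: [0.4781, -0.1748, 0.2081]
eef_rot: [-180.0, 0.3, 178.3]
contact_force: [-0.3, -1.1, 0.5]
gripper_width: 0.0878
```

>>> {"op": "move_arm", "data": {
  "fingers": [1, 1, 1],
  "xyz": [
    [0, 0.5, 0],
    [0, 1, 0],
    [0, 1, 0]
  ],
  "roll": [0, 0, 0]
}}

```text
time_s: 2.95
tcp_pos: [0.4809, -0.0928, 0.2085]
eef_rot: [180.0, 0.4, 178.5]
contact_force: [0.4, -0.2, 0.2]
gripper_width: 0.0876
```

>>> {"op": "move_arm", "data": {
  "fingers": [1, 1, 1],
  "xyz": [
    [0, 0.5, 0],
    [0, 1, 0],
    [0, 1, 0]
  ],
  "roll": [0, 0, 0]
}}

```text
time_s: 3.25
tcp_pos: [0.4838, -0.011, 0.2088]
eef_rot: [180.0, 0.4, 178.6]
contact_force: [0.4, -0.8, -0.6]
gripper_width: 0.0876
```

>>> {"op": "move_arm", "data": {
  "fingers": [1, 1, 1],
  "xyz": [
    [0.1, 0.5, 0],
    [0.2, 1, 0],
    [0.2, 1, 0]
  ],
  "roll": [0, 0, 0]
}}

```text
time_s: 3.55
tcp_pos: [0.4699, 0.0712, 0.209]
eef_rot: [179.9, 0.5, 178.8]
contact_force: [1.1, -0.7, 0.2]
gripper_width: 0.0874
```

>>> {"op": "move_arm", "data": {
  "fingers": [1, 1, 1],
  "xyz": [
    [0.2, 0.5, 0],
    [0.4, 1, 0],
    [0.4, 1, 0]
  ],
  "roll": [0, 0, 0]
}}

```text
time_s: 3.85
tcp_pos: [0.4395, 0.1537, 0.209]
eef_rot: [179.9, 0.5, 178.9]
contact_force: [0.6, -0.9, 0.4]
gripper_width: 0.0878
```

>>> {"op": "move_arm", "data": {
  "fingers": [1, 1, 1],
  "xyz": [
    [0.3, 0.5, 0],
    [0.6, 0.95, 0],
    [0.6, 0.95, 0]
  ],
  "roll": [0.004, 0.008, 0.008]
}}

```text
time_s: 4.15
tcp_pos: [0.3924, 0.2324, 0.2089]
eef_rot: [179.9, 0.5, 177.6]
contact_force: [0.1, -0.5, 0.3]
gripper_width: 0.0878
```

>>> {"op": "move_arm", "data": {
  "fingers": [1, 1, 1, 1],
  "xyz": [
    [0.3, 0.4, 0],
    [0.55, 0.87, 0],
    [0.55, 0.87, 0],
    [0.55, 0.87, 0]
  ],
  "roll": [0, 0, 0, 0]
}}

```text
time_s: 4.55
tcp_pos: [0.3519, 0.3032, 0.2085]
eef_rot: [179.9, 0.5, 177.7]
contact_force: [0.1, 0.1, 0.4]
gripper_width: 0.0876
```

>>> {"op": "move_arm", "data": {
  "fingers": [1, 1, 1],
  "xyz": [
    [0, -0.045, 0.5],
    [0, -0.045, 1],
    [0, -0.045, 1]
  ],
  "roll": [0, 0, 0]
}}

```text
time_s: 4.85
tcp_pos: [0.3515, 0.295, 0.1244]
eef_rot: [-179.7, 0.3, 177.6]
contact_force: [0.2, -0.5, 0.5]
gripper_width: 0.0875
```

>>> {"op": "move_arm", "data": {
  "fingers": [1, 1, 1, 1],
  "xyz": [
    [0, 0, 0.3],
    [0, 0, 0.6],
    [0, 0, 0.9],
    [0, 0, 0.9]
  ],
  "roll": [0, 0, 0, 0]
}}

```text
time_s: 5.25
tcp_pos: [0.3521, 0.2927, 0.0516]
eef_rot: [-179.4, 0.2, 177.5]
contact_force: [-0.2, 0.2, 1.2]
gripper_width: 0.0878
```

```bash
python3 - <<'E'
from h import *
c=cap("scene");cv2.imwrite("pics/c.png",cv2.resize(cv2.cvtColor(c["color"],4)[80:280,150:400],None,fx=3,fy=3))
E
```

```text
(no output)
```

View pics/c.png

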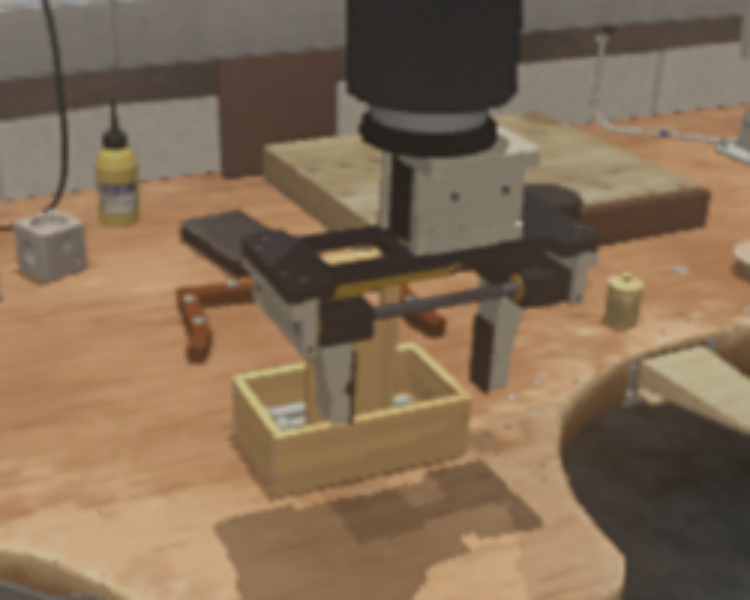

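```bash
python3 - <<'E'
from h import *
c=cap("scene");W=world(c)
for u,v in((340,400),(335,380),(490,370),(280,460),(430,440),(430,250)):
    print((u,v),W[80+v//3,150+u//3].round(4))
print("cam",-cv2.Rodrigues(np.array(c["rvec"],float))[0].T@np.ravel(c["tvec"]))
x,y,z=[W[...,i] for i in range(3)]
m=(x>.32)&(x<.378)&(z>.045)&(z<.1)&(abs(y-.295)<.12)
p=W[m];print(m.sum(),p.min(0),p.max(0))
E
```

```text
(340, 400) [0.3432 0.3469 0.0916]
(335, 380) [0.3448 0.3504 0.1055]
(490, 370) [0.3389 0.2471 0.0915]
(280, 460) [0.3889 0.3642 0.0278]
(430, 440) [0.3847 0.257  0.0184]
(430, 250) [0.3275 0.3028 0.1839]
cam [-0.16567976  0.61182933  0.42490799]
290 [0.33735159 0.23410197 0.07419728] [0.36665186 0.35470129 0.09993233]
```

```bash
python3 - <<'E'
from h import *
s=r.get_state();print(s["time_s"],s["tcp_pos"],s["eef_rot"],s["gripper_width"],s["joints"])
c=cap("scene");W=world(c)
u=150+340//3
for v in range(195,235,2): print(v,W[v,u].round(3),c["color"][v,u])
# project expected tip
K=np.array([[c["fx"],0,c["cx"]],[0,c["fy"],c["cy"]],[0,0,1]],float)
t=s["tcp_pos"]
pts=np.array([t+[-.0095,dy,-.008] for dy in(.044,.065,-.044,-.065)])
print(cv2.projectPoints(pts,np.array(c["rvec"]),np.array(c["tvec"]),K,np.array([c["k1"],0,0,0.,0]))[0].reshape(-1,2))
E
```

```text
5.35 [0.35291777 0.29464684 0.05387451] [-179.65859346    0.29697307  177.53716556] 0.08784067677450355 [  64.9017664     9.69958216  -37.48076908    0.59432275  -43.02200661
 -157.80070793]
195 [0.345 0.347 0.126] [129 120 103]
197 [0.344 0.347 0.122] [128 118 102]
199 [0.343 0.348 0.119] [128 118 101]
201 [0.344 0.347 0.115] [128 120 103]
203 [0.344 0.347 0.111] [129 119 102]
205 [0.343 0.347 0.107] [130 120 103]
207 [0.344 0.347 0.103] [123 112  96]
209 [0.344 0.347 0.099] [110 100  85]
211 [0.345 0.346 0.095] [131 120 104]
213 [0.344 0.346 0.091] [129 119 103]
215 [0.345 0.346 0.086] [129 120 103]
217 [0.345 0.346 0.082] [128 118 102]
219 [0.345 0.345 0.078] [151 134 101]
221 [0.388 0.323 0.044] [190 160 108]
223 [0.387 0.323 0.041] [139 109  72]
225 [0.387 0.323 0.037] [136 108  71]
227 [0.387 0.323 0.031] [138 110  73]
229 [0.387 0.323 0.027] [142 112  74]
231 [0.387 0.323 0.022] [142 113  75]
233 [0.389 0.322 0.017] [138 110  73]
[[266.38104099 234.12149886]
 [255.80607218 236.78416297]
 [307.97878406 223.56274946]
 [317.28086738 221.18292266]]
```

```bash
python3 - <<'E'
from h import *
s=r.get_state()
c=cap("wrist");W=world(c);z=W[...,2]
cv2.imwrite("pics/d.png",cv2.cvtColor(c["color"],4))
R=cv2.Rodrigues(np.array(c["rvec"],float))[0];print("campos",-R.T@np.ravel(c["tvec"]),"fwd",R[2])
h,e=np.histogram(z[np.isfinite(z)],np.arange(-.08,.2,.01));print([(round(a,2),int(b)) for a,b in zip(e,h) if b>300])
c=cap("top");W=world(c);x,y,z=[W[...,i] for i in range(3)]
m=(abs(x-.352)<.05)&(abs(y-.295)<.13)
h,e=np.histogram(z[m],np.arange(-.02,.5,.02));print([(round(a,2),int(b)) for a,b in zip(e,h) if b])
c=cap("scene");W=world(c);x,y,z=[W[...,i] for i in range(3)]
m=(abs(x-.352)<.05)&(abs(y-.295)<.13)
h,e=np.histogram(z[m],np.arange(-.02,.5,.02));print([(round(a,2),int(b)) for a,b in zip(e,h) if b])
E
```

```text
campos [0.2716111  0.2987042  0.23328085] fwd [ 0.30104295 -0.01734403 -0.95345284]
[(np.float64(-0.01), 43837), (np.float64(-0.0), 54310), (np.float64(0.01), 2363), (np.float64(0.02), 2134), (np.float64(0.03), 2460), (np.float64(0.04), 2820), (np.float64(0.05), 1069), (np.float64(0.08), 1010), (np.float64(0.09), 1206), (np.float64(0.1), 1076), (np.float64(0.11), 1313), (np.float64(0.12), 940), (np.float64(0.13), 1025), (np.float64(0.14), 2938), (np.float64(0.15), 16559), (np.float64(0.16), 14162), (np.float64(0.17), 12258), (np.float64(0.18), 10263)]
[(np.float64(-0.02), 407), (np.float64(0.0), 376), (np.float64(0.02), 68), (np.float64(0.04), 131), (np.float64(0.12), 1), (np.float64(0.14), 44), (np.float64(0.16), 211), (np.float64(0.18), 811), (np.float64(0.22), 10), (np.float64(0.24), 55), (np.float64(0.26), 19), (np.float64(0.28), 23), (np.float64(0.3), 18), (np.float64(0.32), 19), (np.float64(0.34), 1), (np.float64(0.38), 5), (np.float64(0.4), 133), (np.float64(0.42), 42), (np.float64(0.44), 56), (np.float64(0.46), 154)]
[(np.float64(-0.02), 1329), (np.float64(0.0), 2892), (np.float64(0.02), 579), (np.float64(0.04), 287), (np.float64(0.06), 23), (np.float64(0.08), 264), (np.float64(0.1), 270), (np.float64(0.12), 195), (np.float64(0.14), 830), (np.float64(0.16), 1120), (np.float64(0.18), 1531), (np.float64(0.2), 561), (np.float64(0.22), 411), (np.float64(0.24), 704), (np.float64(0.26), 507), (np.float64(0.28), 775), (np.float64(0.3), 803), (np.float64(0.32), 827), (np.float64(0.34), 879), (np.float64(0.36), 887), (np.float64(0.38), 820), (np.float64(0.4), 322), (np.float64(0.42), 70)]
```

View pics/d.png

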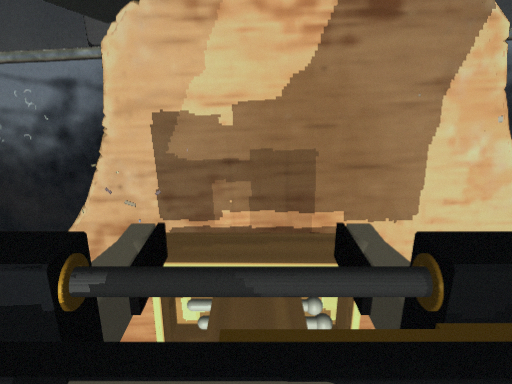

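>>> {"op": "move_arm", "data": {
  "fingers": [1, 1, 1, 1],
  "xyz": [
    [0, 0.03, 0.2],
    [0, 0.06, 0.4],
    [0, 0.06, 0.4],
    [0, 0.06, 0.4]
  ],
  "roll": [0, 0, 0, 0]
}}

```text
time_s: 5.95
tcp_pos: [0.353, 0.3002, 0.0226]
eef_rot: [-179.8, 0.3, 177.6]
contact_force: [0.1, 0.6, 0.7]
gripper_width: 0.0877
```

```bash
python3 - <<'E'
from h import *
s=r.get_state();print(s["time_s"],s["tcp_pos"],s["eef_rot"],s["contact_force"])
c=cap("scene");W=world(c);x,y,z=[W[...,i] for i in range(3)]
m=(abs(x-.352)<.02)&(abs(y-.295)<.1)&(z>.012)&(z<.12)
for lo,hi in((.2,.295),(.295,.39)):
    p=W[m&(y>lo)&(y<hi)];print(p.min(0).round(4),p.max(0).round(4),np.percentile(p[:,2],2))
cv2.imwrite("pics/e.png",cv2.resize(cv2.cvtColor(c["color"],4)[130:280,200:350],None,fx=4,fy=4))
E
```

```text
5.95 [0.35300249 0.30022994 0.02260671] [-179.7787316     0.33610072  177.59185146] [0.13990939 0.59463574 0.74690644]
[0.3359 0.2357 0.0438] [0.3689 0.2577 0.1199] 0.046736095486903675
[0.3324 0.3438 0.0447] [0.3708 0.39   0.1198] 0.04777074312345504
```

View pics/e.png

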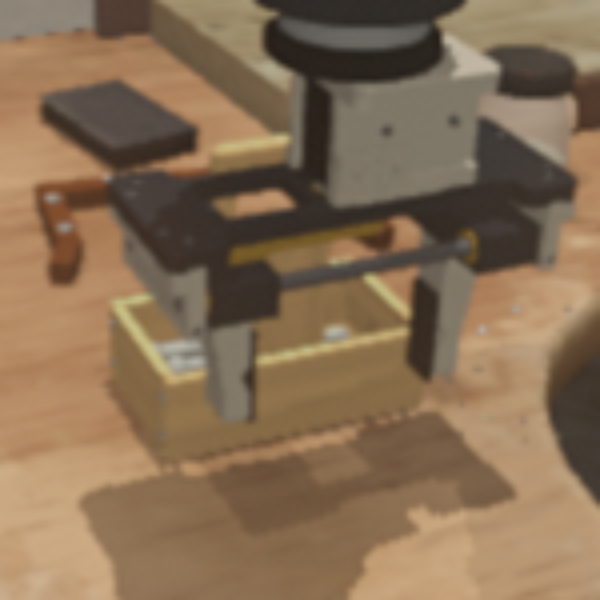

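>>> {"op": "move_arm", "data": {
  "fingers": [1, 1, 1, 1],
  "xyz": [
    [0, 0, 0.15],
    [0, 0, 0.3],
    [0, 0, 0.4],
    [0, 0, 0.4]
  ],
  "roll": [0, 0, 0, 0]
}}

```text
time_s: 6.4
tcp_pos: [0.3532, 0.3001, -0.0094]
eef_rot: [-179.8, 0.3, 177.6]
contact_force: [0.5, 0.1, -0.8]
gripper_width: 0.0876
```

```bash
cat > look.py <<'E'
from bay import *
B=np.array([.609,.2457,np.radians(-9.8)])
def tote(name,g):
    c=cap(name);W=world(c);x,y,z=[W[...,i] for i in range(3)]
    m=(z>.038)&(z<.050)&(np.hypot(x-g[0],y-g[1])<.088)
    R=c["color"].astype(int);m&=(R[...,0]>105)&(R[...,0]-R[...,2]>25)
    p=(W[m][:,:2]*1000).astype(np.float32)
    (cx,cy),(w,h),a=cv2.minAreaRect(p)
    a=a-90 if w>h else a
    a=(a+45)%90-45
    d=np.array([cx,cy])/1000-B[:2];co,s=np.cos(B[2]),np.sin(B[2])
    print(name,len(p),"tote",round(cx,1),round(cy,1),"size",round(w,1),round(h,1),"yaw",round(a,2),"bay-rel mm",((d@[co,s])*1000).round(1),((d@[-s,co])*1000).round(1),"dyaw",round(a+9.8,2))
    return c,W
if __name__=="__main__":
    import sys
    g=[float(v) for v in sys.argv[1:3]]
    s=r.get_state();print(s["time_s"],s["tcp_pos"].round(4),s["eef_rot"].round(2),s["contact_force"].round(1))
    for n in("scene","top"):
        c,W=tote(n,g)
    t=s["tcp_pos"]
E
python3 look.py .4266 .2963
```

```text
6.4 [ 0.3532  0.3001 -0.0094] [-179.77    0.33  177.59] [ 0.5  0.1 -0.8]
scene 255 tote 426.4 297.3 size 141.3 84.5 yaw -4.25 bay-rel mm -188.7 19.8 dyaw 5.55
top 323 tote 426.5 296.4 size 140.3 84.1 yaw -2.63 bay-rel mm -188.4 18.9 dyaw 7.17
```

>>> {"op": "move_arm", "data": {
  "fingers": [1, 1, 1, 1, 1],
  "xyz": [
    [-0.06, 0, 0],
    [-0.12, 0, 0],
    [-0.18, 0, 0],
    [-0.22, 0, 0],
    [-0.26, 0, 0]
  ],
  "roll": [0, 0, 0, 0, 0]
}}

```text
time_s: 7.0
tcp_pos: [0.3747, 0.2996, -0.0086]
eef_rot: [-179.8, 0.4, 177.6]
contact_force: [-5.6, 1.5, 2.4]
gripper_width: 0.0878
```

>>> {"op": "move_arm", "data": {
  "fingers": [1, 1, 1, 1, 1],
  "xyz": [
    [-0.02, 0, 0],
    [-0.04, 0, 0],
    [-0.06, 0, 0],
    [-0.08, 0, 0],
    [-0.1, 0, 0]
  ],
  "roll": [0, 0, 0, 0, 0]
}}

```text
time_s: 7.5
tcp_pos: [0.3817, 0.2987, -0.0086]
eef_rot: [-179.8, 0.3, 177.5]
contact_force: [-8.7, 0.4, 4.8]
gripper_width: 0.0877
```

```bash
python3 look.py .43 .2963
```

```text
7.5 [ 0.3817  0.2987 -0.0086] [-179.77    0.28  177.54] [-8.7  0.4  4.8]
scene 334 tote 419.1 298.0 size 140.9 104.5 yaw -5.11 bay-rel mm -196.0 19.3 dyaw 4.69
top 192 tote 446.8 295.0 size 139.8 58.0 yaw -2.12 bay-rel mm -168.2 21.0 dyaw 7.68
```

>>> {"op": "move_arm", "data": {
  "fingers": [1, 1, 1, 1, 1],
  "xyz": [
    [-0.1, -0.025, 0],
    [-0.2, -0.05, 0],
    [-0.3, -0.075, 0],
    [-0.4, -0.1, 0],
    [-0.5, -0.125, 0]
  ],
  "roll": [0.002, 0.004, 0.006, 0.008, 0.01]
}}

```text
time_s: 8.1
tcp_pos: [0.421, 0.2868, -0.0086]
eef_rot: [-179.8, 0.2, 175.7]
contact_force: [-5.2, 2.0, 1.2]
gripper_width: 0.0875
```

```bash
python3 - <<'E'
from look import *
s=r.get_state();print(s["time_s"],s["tcp_pos"].round(4),s["eef_rot"].round(2),s["contact_force"].round(1))
c,W=tote("top",(.474,.285))
x,y,z=[W[...,i] for i in range(3)]
m=(z>.02)&(z<.06)&(abs(x-.46)<.12)&(abs(y-.285)<.1)
print(m.sum())
p=W[m&(z>.038)]
# visible far rim: bin y -> max x ; end walls: y extremes
for yy in np.arange(.21,.37,.01):
    q=p[abs(p[:,1]-yy)<.005]
    if len(q): print(round(yy,3),q[:,0].min().round(4),q[:,0].max().round(4),len(q))
cv2.imwrite("pics/f.png",cv2.resize(cv2.cvtColor(c["color"],4)[140:260,190:340],None,fx=4,fy=4))
E
```

```text
8.1 [ 0.421   0.2868 -0.0086] [-179.76    0.24  175.72] [-5.2  2.   1.2]
top 185 tote 487.0 280.9 size 140.1 55.8 yaw -4.3 bay-rel mm -126.2 13.9 dyaw 5.5
283
0.21 0.4545 0.5077 30
0.22 0.4544 0.5105 21
0.23 0.5051 0.5106 9
0.24 0.5076 0.5105 8
0.25 0.5076 0.5105 5
0.26 0.5075 0.5133 10
0.27 0.5103 0.5133 6
0.28 0.5102 0.5131 6
0.29 0.5102 0.5132 6
0.3 0.5102 0.5161 11
0.31 0.5127 0.5159 6
0.32 0.5129 0.5158 8
0.33 0.5128 0.5184 10
0.34 0.5102 0.5186 8
0.35 0.4651 0.5186 42
```

View pics/f.png

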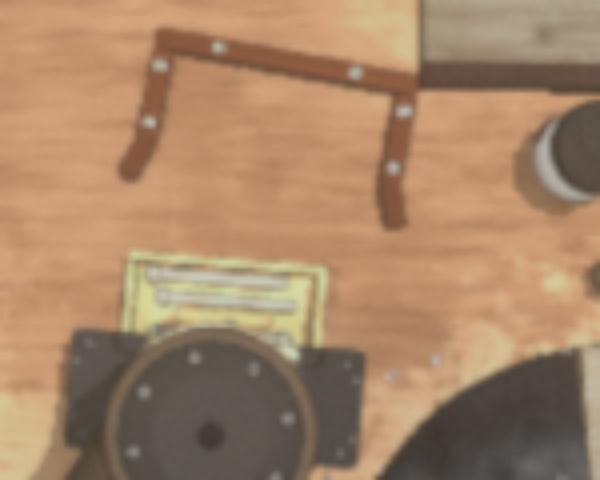

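>>> {"op": "move_arm", "data": {
  "fingers": [1, 1, 1, 1, 1],
  "xyz": [
    [-0.1, -0.026, 0],
    [-0.2, -0.052, 0],
    [-0.3, -0.078, 0],
    [-0.4, -0.104, 0],
    [-0.5, -0.13, 0]
  ],
  "roll": [0.003, 0.006, 0.009, 0.012, 0.014]
}}

```text
time_s: 8.65
tcp_pos: [0.4607, 0.2733, -0.0085]
eef_rot: [-179.8, 0.2, 173.2]
contact_force: [-5.5, 2.0, -0.3]
gripper_width: 0.0873
```

```bash
cat > t.py <<'E'
from look import *
import sys
def run():
    s=r.get_state();t=s["tcp_pos"];a=np.radians(s["eef_rot"][2]-180)
    g=t[:2]+.0525*np.array([np.cos(a),np.sin(a)])
    co,si=np.cos(B[2]),np.sin(B[2]);d=g-B[:2]
    print("tcp",t.round(4),s["eef_rot"][2].round(2),s["contact_force"].round(1),"pred rel",d@[co,si],d@[-si,co],np.degrees(a)+9.8)
    c=cap("top");W=world(c);x,y,z=[W[...,i] for i in range(3)]
    R=c["color"].astype(int)
    m=(z>.038)&(z<.050)&(np.hypot(x-g[0],y-g[1])<.09)&(R[...,0]>105)&(R[...,0]-R[...,2]>25)
    p=(W[m][:,:2]*1000).astype(np.float32)
    (cx,cy),(w,h),a=cv2.minAreaRect(p)
    a=(a+45)%90-45; L,S=max(w,h),min(w,h)
    ar=np.radians(a);u=np.array([np.cos(ar),np.sin(ar)])
    q=(np.array([cx,cy])+u*(S/2-42))/1000;d=q-B[:2]
    print("meas",q.round(4),"L",round(L,1),"S",round(S,1),"rel",(d@[co,si]).round(4),(d@[-si,co]).round(4),"dyaw",round(a+9.8,2))
    return c
if __name__=="__main__": run()
E
python3 t.py
```

```text
tcp [ 0.4607  0.2733 -0.0085] 173.16 [-5.5  2.  -0.3] pred rel -0.09839207829595709 0.0046311175634748125 2.959466008343231
meas [0.5124 0.2658] L 140.1 S 54.5 rel -0.0986 0.0033 dyaw 3.44
```

>>> {"op": "move_arm", "data": {
  "fingers": [1, 1, 1, 1, 1],
  "xyz": [
    [-0.1, -0.01, 0],
    [-0.2, -0.02, 0],
    [-0.3, -0.03, 0],
    [-0.4, -0.04, 0],
    [-0.5, -0.05, 0]
  ],
  "roll": [0.003, 0.006, 0.009, 0.012, 0.015]
}}

```text
time_s: 9.2
tcp_pos: [0.5001, 0.2641, -0.0085]
eef_rot: [-179.7, 0.2, 170.4]
contact_force: [-7.1, 2.0, 2.4]
gripper_width: 0.0875
```

```bash
python3 t.py
```

```text
tcp [ 0.5001  0.2641 -0.0085] 170.42 [-7.1  2.   2.4] pred rel -0.057938597483422345 -0.00016926940570163689 0.2184176789344754
meas [0.5521 0.2537] L 140.5 S 51.8 rel -0.0574 -0.0018 dyaw 1.67
```

>>> {"op": "move_arm", "data": {
  "fingers": [1, 1, 1, 1, 1],
  "xyz": [
    [-0.09, 0, 0],
    [-0.18, 0, 0],
    [-0.27, 0, 0],
    [-0.36, 0, 0],
    [-0.45, 0, 0]
  ],
  "roll": [0, 0.001, 0.001, 0.001, 0.001]
}}

```text
time_s: 9.75
tcp_pos: [0.5354, 0.2576, -0.0086]
eef_rot: [-179.7, 0.1, 170.2]
contact_force: [-7.4, 1.8, 4.2]
gripper_width: 0.0878
```

>>> {"op": "move_arm", "data": {
  "fingers": [1, 1, 1, 1, 1],
  "xyz": [
    [-0.04, 0, 0],
    [-0.08, 0, 0],
    [-0.12, 0, 0],
    [-0.15, 0, 0],
    [-0.18, 0, 0]
  ],
  "roll": [0, 0, 0, 0, 0]
}}

```text
time_s: 10.25
tcp_pos: [0.5479, 0.2548, -0.0087]
eef_rot: [-179.6, 0.0, 170.2]
contact_force: [-8.0, 0.8, 5.1]
gripper_width: 0.0875
```

```bash
python3 t.py
```

```text
tcp [ 0.5479  0.2548 -0.0087] 170.2 [-8.   0.8  5.1] pred rel -0.009231039535185543 -0.0014493897038940396 -0.0003784167775613412
meas [0.6049 0.2422] L 139.3 S 26.0 rel -0.0035 -0.0042 dyaw 5.4
```

>>> {"op": "move_arm", "data": {
  "fingers": [1, 1, 1, 1, 1],
  "xyz": [
    [-0.02, 0, 0],
    [-0.04, 0, 0],
    [-0.06, 0, 0],
    [-0.075, 0, 0],
    [-0.09, 0, 0]
  ],
  "roll": [0, 0, 0, 0, 0]
}}

```text
time_s: 10.8
tcp_pos: [0.5537, 0.2533, -0.0087]
eef_rot: [-179.5, -0.1, 170.2]
contact_force: [-8.6, 0.9, 5.1]
gripper_width: 0.0877
```

>>> {"op": "move_arm", "data": {
  "fingers": [1, 1, 1],
  "xyz": [
    [-0.01, 0, 0],
    [-0.02, 0, 0],
    [-0.03, 0, 0]
  ],
  "roll": [0, 0, 0]
}}

```text
time_s: 11.1
tcp_pos: [0.5548, 0.2528, -0.0088]
eef_rot: [-179.5, -0.2, 170.2]
contact_force: [-8.1, 2.8, 5.2]
gripper_width: 0.0878
```

>>> {"op": "move_arm", "data": {
  "fingers": [1, 1, 1, 1],
  "xyz": [
    [-0.015, 0, 0],
    [-0.03, 0, 0],
    [-0.045, 0, 0],
    [-0.045, 0, 0]
  ],
  "roll": [0, 0, 0, 0]
}}

```text
time_s: 11.5
tcp_pos: [0.5572, 0.2522, -0.0088]
eef_rot: [-179.4, -0.2, 170.2]
contact_force: [-7.0, 1.4, 4.4]
gripper_width: 0.0877
```

```bash
python3 - <<'E'
from look import *
for n in("top","scene"):
    c=cap(n);W=world(c);x,y,z=[W[...,i] for i in range(3)]
    co,s=np.cos(B[2]),np.sin(B[2]);X=(x-B[0])*co+(y-B[1])*s;Y=-(x-B[0])*s+(y-B[1])*co
    for lo,hi,nm in((.038,.05,"tote rim"),(.011,.02,"rail")):
        m=(z>lo)&(z<hi)&(X>.02)&(X<.07)&(abs(Y)<.085)
        out=[]
        for yy in np.arange(-.06,.061,.02):
            q=X[m&(abs(Y-yy)<.01)]
            out.append((round(float(q.min()*1000),1),round(float(q.max()*1000),1),len(q)) if len(q) else None)
        print(n,nm,out)
    if n=="top":cv2.imwrite("pics/g.png",cv2.resize(cv2.cvtColor(c["color"],4)[140:230,200:320],None,fx=6,fy=6))
E
```

```text
top tote rim [(36.3, 41.0, 3), None, None, None, None, None, (28.8, 42.3, 10)]
top rail [(48.7, 58.3, 11), None, None, None, None, (57.2, 57.2, 1), (45.3, 60.2, 25)]
scene tote rim [(23.7, 45.1, 7), None, None, None, None, None, None]
scene rail [(29.2, 40.4, 21), (24.0, 28.8, 3), None, None, (37.2, 37.2, 1), (25.2, 25.2, 1), (28.0, 58.9, 12)]
```

View pics/g.png

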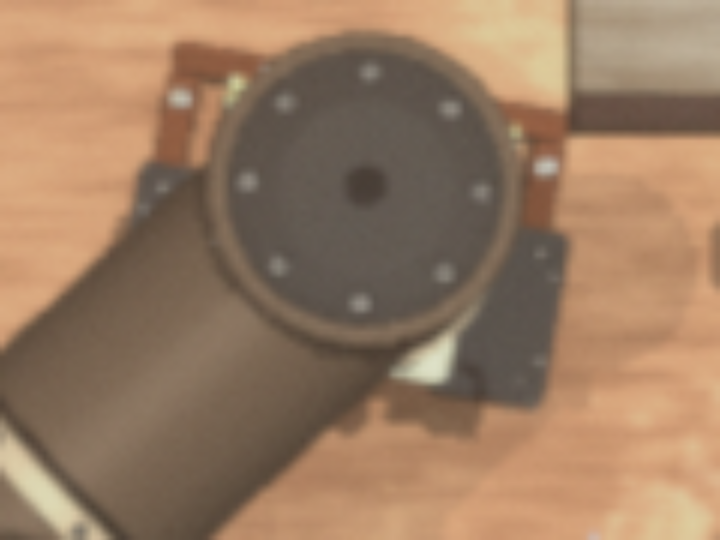

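>>> {"op": "move_arm", "data": {
  "fingers": [1, 1, 1, 1],
  "xyz": [
    [-0.015, 0, 0],
    [-0.03, 0, 0],
    [-0.04, 0, 0],
    [-0.04, 0, 0]
  ],
  "roll": [0, 0, 0, 0]
}}

```text
time_s: 12.0
tcp_pos: [0.558, 0.2518, -0.0088]
eef_rot: [-179.4, -0.4, 170.2]
contact_force: [-13.7, 4.6, 9.0]
gripper_width: 0.0877
```

>>> {"op": "move_arm", "data": {
  "fingers": [1, 1, 1],
  "xyz": [
    [-0.015, 0, 0],
    [-0.03, 0, 0],
    [-0.03, 0, 0]
  ],
  "roll": [0, 0, 0]
}}

```text
time_s: 12.3
tcp_pos: [0.5578, 0.2518, -0.0088]
eef_rot: [-179.3, -0.6, 170.2]
contact_force: [-13.8, 5.4, 8.6]
gripper_width: 0.0879
```

>>> {"op": "move_arm", "data": {
  "fingers": [1, 1, 1, 1],
  "xyz": [
    [-0.03, 0, 0],
    [-0.05, 0, 0],
    [-0.06, 0, 0],
    [-0.06, 0, 0]
  ],
  "roll": [0, 0, 0, 0]
}}

```text
time_s: 12.7
tcp_pos: [0.5578, 0.2518, -0.0088]
eef_rot: [-179.3, -0.9, 170.2]
contact_force: [-26.7, 11.0, 16.5]
gripper_width: 0.0874
```

>>> {"op": "move_arm", "data": {
  "fingers": [1, 1, 1, 1, 1],
  "xyz": [
    [0.05, 0, 0],
    [0.15, 0, 0],
    [0.3, 0, 0],
    [0.6, 0, 0],
    [0.9, 0, 0]
  ],
  "roll": [0, 0, 0, 0, 0]
}}

```text
time_s: 13.2
tcp_pos: [0.4859, 0.2637, -0.008]
eef_rot: [-179.2, -0.9, 170.1]
contact_force: [-0.1, 0.6, -0.2]
gripper_width: 0.0875
```

>>> {"op": "move_arm", "data": {
  "fingers": [1, 1, 1, 1, 1],
  "xyz": [
    [0.3, 0, -0.1],
    [0.6, 0, -0.3],
    [0.9, 0, -0.5],
    [0.9, 0, -0.8],
    [0.9, 0, -0.9]
  ],
  "roll": [0, 0, 0, 0, 0]
}}

```text
time_s: 13.7
tcp_pos: [0.4164, 0.2778, 0.0674]
eef_rot: [-179.4, -0.8, 170.2]
contact_force: [0.5, -0.1, -0.3]
gripper_width: 0.0875
```

```bash
python3 - <<'E'
from look import *
s=r.get_state();print(s["tcp_pos"],s["contact_force"])
for n in("top","scene"):
    c,W=tote(n,(.609,.2457));x,y,z=[W[...,i] for i in range(3)]
    co,q=np.cos(B[2]),np.sin(B[2]);X=(x-B[0])*co+(y-B[1])*q;Y=-(x-B[0])*q+(y-B[1])*co
    for lo,hi,nm in((.038,.05,"rim"),(.009,.02,"rail")):
        m=(z>lo)&(z<hi)&(X>.02)&(X<.07)
        print(n,nm,[(round(float(X[k].min()*1000),1),round(float(X[k].max()*1000),1)) for yy in np.arange(-.06,.061,.02) for k in[m&(abs(Y-yy)<.01)] if k.any()])
    for t in("oil_bottle","brass_pot","solvent_jar"):
        for d in nets.recognise(n,t)[:1]: print(t,d["bbox"],d["confidence"])
    im=cv2.cvtColor(c["color"],4)
    cv2.imwrite(f"pics/h_{n}.png",cv2.resize(im[135:225,190:330] if n=="top" else im[130:230,180:330],None,fx=5,fy=5))
a=cv2.imread("pics/h_top.png");b=cv2.imread("pics/h_scene.png")
b=cv2.resize(b,(a.shape[1],467));v=np.vstack([a,b]);cv2.imwrite("pics/h.png",cv2.resize(v,None,fx=.65,fy=.65))
E
```

```text
[0.41644897 0.27781181 0.0673742 ] [ 0.48408966 -0.05637784 -0.33278423]
top 341 tote 609.5 241.5 size 139.9 84.5 yaw -10.05 bay-rel mm 1.2 -4.0 dyaw -0.25
top rim [(21.6, 43.1), (36.5, 43.3), (37.1, 42.5), (37.1, 43.0), (36.3, 42.4), (37.1, 43.0), (20.6, 42.6)]
top rail [(25.1, 58.0), (20.9, 59.8), (24.4, 58.8), (24.7, 60.3), (24.7, 59.5), (20.5, 59.6), (23.9, 60.4)]
oil_bottle [134.5, 193.7, 19.0, 15.6] 0.76
brass_pot [336.0, 207.2, 15.9, 8.1] 0.57
solvent_jar [319.7, 165.5, 32.0, 26.3] 0.66
scene 392 tote 610.1 242.1 size 140.3 90.2 yaw -9.84 bay-rel mm 1.7 -3.4 dyaw -0.04
scene rim [(20.3, 46.7), (37.1, 42.4), (25.7, 44.5)]
scene rail [(23.3, 42.4), (24.7, 39.4), (25.2, 39.5), (24.0, 43.0), (28.9, 55.7)]
oil_bottle [110.4, 180.3, 20.9, 52.7] 0.79
brass_pot [349.3, 172.7, 14.8, 13.8] 0.57
solvent_jar [316.3, 141.5, 30.5, 37.9] 0.97
```

View pics/h.png

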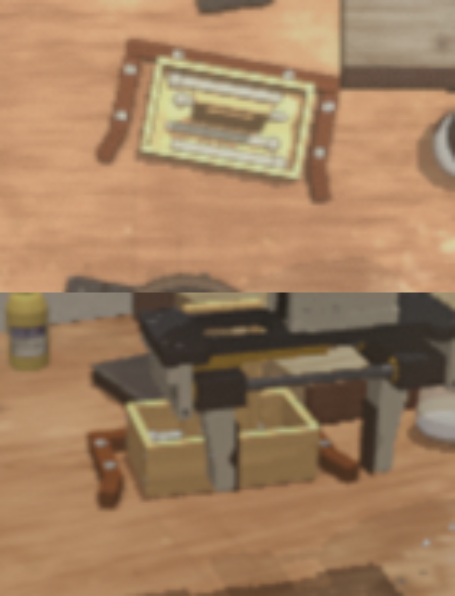

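```bash
python3 -c "
from plant import r
print(r.close_job(), r.get_state()['time_s'])"
```

```text
the job is handed in; nothing more can be done
the job is handed in; nothing more can be done
```

The tote is in the bay, square and against the back stop, and the job was handed in at about 14 s. I pushed it low on its near long wall with both open fingers, along a slightly curved path, then backed straight off and lifted away.

**Final checks**
- **Position:** from above, the tote's origin is 1.2 mm past the parked point towards the stop and 4 mm off centre, inside the 12 mm side play. The far rim reads 42–43 mm along its whole length, against a stop at 43 mm. The scene camera agrees to within 1 mm.
- **Squareness:** it is within 0.3° of the bay.
- **Contact with the stop:** the tool stopped advancing while the force rose from about 8 N to 33 N (including about 17 N vertically). I then backed off, and the contact force fell to nearly zero.
- **Bystanders:** in both views the bottle and the pot are detected within a few pixels of where they were at the start. The jar matches from above, but the scene camera did not detect it at the start, so that view has no comparison.

**Disagreements**
- **Fingertip height:** the cameras showed the fingertips about 31 mm higher than the reported tool position and `r.tcp_to_tips` imply. I set the push height from the images, with the tips about 14 mm above the bench.
- **Top-view fits near the end:** these were unreliable while the gripper hid the tote. I ignored them and measured again once it was clear.

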